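Knock down the red bench stop with the mallet

TASK

Knock the red-capped bench stop fully down with a brisk blow of the mallet held by its handle, and leave the black-capped stop up. The handle is out of reach in the mallet's dock, so first lift the mallet out by its head, stand it on the cork mat on its striking face, let go, and take it again by the handle. Afterwards stand it back on the cork mat on its striking face, head wholly on the mat, with the carved owl and hare left standing where they are.

Things in the scene. Friction and masses are not known exactly. Their poses are not given: they have to be found in the camera images.
- mallet: joiner's mallet, 0.35 kg, standing on its lower striking face: pale beech head 46 x 46 mm, 72 mm high, flat striking face at each end; dark flat-sided handle 22 mm wide, 26 mm high, level along -x (x = -23 to -173 mm), centre line 36 mm above the lower face. Origin: centre of the lower striking face; z up through the head. Centre of mass about 10 mm from the head axis towards the handle
- mallet_grip (a point): point on the handle's centre line 75 mm from the head's axis, 36 mm above the lower striking face: a good place to grip the handle, from above, fingers across its 22 mm width
- dock: fixed wooden dock, 250 x 100 mm. Origin: centre of its underside. The mallet stands on its 6 mm base, head at x = +78 mm within low lips (top at 14 mm), handle along -x in a 30 mm slot between cheeks 28 mm thick, 58 mm high (x = -123 to +40 mm), too narrow for fingers. The head can be gripped from above across y, 30 mm or more above the base
- cork_mat: fixed round cork mat, 150 mm across, 5 mm thick, where the mallet is to stand. Origin: centre of its underside (bench top); its top is 5 mm higher
- stop_red: bench stop with the red cap: grey housing 56 x 56 mm, 20 mm high with a dark collar to 28 mm, screwed to the bench; a vertical sprung steel pin 20 mm thick with a red cap 27 mm across rises from its middle. Cap top 58 mm above the bench when up, 44 mm when fully down. Origin: centre of the housing's underside
- stop_black: bench stop of the same shape and size with a black cap, to be left up. Origin: centre of the housing's underside
- cap_red (a point): centre of the top face of the red cap (moves with the pin)
- cap_black (a point): centre of the top face of the black cap (moves with the pin)
- pin_red (a joint): travel of the red-capped pin in m: 0 = up, 0.014 = fully down; a detent holds it where it is driven (about 7 to 9 N to move it)
- pin_black (a joint): travel of the black-capped pin in m: 0 = up, 0.014 = fully down
- owl: small carved wooden owl, 44 x 54 mm, 83 mm high, loose, to be left alone. Origin: centre of its underside
- hare: small carved wooden hare, 36 x 81 mm, 74 mm high, loose, to be left alone. Origin: centre of its underside

How it is judged (in metres and radians):
On the way, in this order (a step that is already met when the one before it is completed fails the run):
1. the mallet stands on its striking face on the cork mat, let go (horizontal distance between mallet and cork_mat below 0.055 m and height (world z) of mallet below 0.009 m and angle between mallet's own z axis and vertical below 0.1 rad and contact force between the fingers and mallet below 0.1 N and linear speed of mallet below 0.02 m/s), for 0.2 s.
2. the red stop is driven down briskly by the mallet, held by its handle (velocity of joint pin_red above 0.04 m/s and contact force between mallet and stop_red above 0.5 N and contact force between the fingers and mallet above 1 N and x of the grasp point in the frame of mallet below -0.03 m).
At the end, for the whole second after the job is handed in: The red stop is down (over 11.5 of its 14 mm), the black stop is up (under 4 mm), and the mallet stands at rest, let go, on its striking face (tilt under 0.1 rad) on the cork mat, its axis within 55 mm of the mat's centre (all of step 1 and value of joint pin_red above 0.0115 m and value of joint pin_black below 0.004 m); the robot touches nothing.
It fails at once if the black stop is driven down more than 4 mm (value of joint pin_black above 0.004 m).
It fails at once if the owl is shifted over 30 mm or knocked over (distance of owl from where it was at the start of the episode above 0.03 m or angle between owl's own z axis and vertical above 0.5 rad).
It fails at once if the carved hare is shifted over 30 mm or knocked over (distance of hare from where it was at the start of the episode above 0.03 m or angle between hare's own z axis and vertical above 0.5 rad).
It also fails if it takes over 56 s, if anything falls off the work surface, if the arm or the gripper's body presses on something with over 40 N, if the wrist force passes 120 N, or if a joint passes its speed limit or range.

ROBOT

A 6-joint arm with a two-finger parallel gripper is mounted at the origin on the work surface; the furniture and walls round the work are solid. World frame = base frame: x ahead of the robot, y to its left, z up, the work surface at z = 0. Lengths are in m, angles in degrees, forces in N, time in s.
With the tool pointing down it reaches from about 0.4 to 0.825 m from the base axis. Payload 7 kg.
Tool frame: the origin (TCP) lies on the mounting face of the last link; the fingertips stand 178 mm ahead of it and the grasp point (between the pads) lies 159 mm ahead of it; z points along the fingers, y is the direction in which the jaws open and shut (so a half turn about z gives the same grasp; the last joint's range is limited). The gripper opens to 88 mm and grips with 3 to 60 N. Pads are 19 mm wide; open, the fingers measure 130 mm over their backs; the gripper's body (78 mm by 193 mm) begins 47 mm behind the grasp point.
Start: joints at [89.502, 20.546, 0.682, 0, -70.136, -16.507], TCP at [0.197, 0.645, 0.405] pointing down, gripper open.
Joint ranges: [-176.03, 176.03], [-82.01, 121.73], [-58.28, 71.71], [-173.87, 95.51], [-174.79, -0.11], [-173.66, 173.66]. Speed limits (degrees/s): [136.94, 136.94, 172.46, 180, 180, 180].

INTERFACE

Orientations are given as [roll, pitch, yaw] about the fixed x, y, z axes, in that order (R = Rz(yaw) Ry(pitch) Rx(roll)).
In Python, from plant import r gives the robot as it stands. The module is installed in compiled form; this text tells all that it offers.
- The arm moves only by the tool carry_out, never from a script. Its argument "plan" is a list of rows, each a list of 3 entries, a list of its own where there are three numbers: the shift along the tool's x, y, z in m, then the turn, a rotation vector about the tool's x, y, z in degrees, then the closure in counts, from 0 (fully open) to 255 (shut). In form: [[[x, y, z], [ax, ay, az], hand], ...]. A call has 1 to 12 rows; each row shifts and turns the commanded pose from where the row before left it, along the tool's axes as they then stand; what a row does not reach is not made up. A row lasts 1/12 s, in which the tool goes at most 41.7 mm and 7.16 degrees, less where a joint would pass 70% of its speed; a pose out of reach is approached as far as the arm can. A call is refused whole if a number of a shift passes 0.0417 or a number of a turn 7.16, either way. A call with a gripper value outside its range is refused whole. The fingers move at their own pace and stop on an object; "grip_force" is the grip in N (left out, the last holds). Time passes only in rows, so rows that do not move let the fingers close. It gives the time, the measured TCP pose, the force and the opening at its end, in the units of the state.
- r.get_state(): the state, without advancing time (a new reading comes with each control period).
- r.capture(name): name is "scene" or "top" or "wrist"; returns the picture (420x560x3 uint8, red, green, blue); there is no depth.
- r.get_calibration(name): a dict with "K" (3x3 intrinsics, pixels), "D" ([k1, k2, p1, p2, k3] as OpenCV has them; the pictures are not rectified), "rvec" (rotation vector, rad) and "tvec" (3), from world to camera coordinates, as OpenCV has them. Camera axes: x right, y down, z forward; pixel columns grow to the right and rows downward; lengths in m; the calibration is good to about 2 mm. A picture is of the moment at which its call begins: read the wrist's pose just before it. get_calibration takes no time and is no camera call; for the wrist camera it gives the pose at the moment of the call.
- r.close_job(): hands the job in, once; it reports no verdict.
The state is a dict: "time_s": time; "joints": joint angles; "qd": joint speeds; "joint_torque": joint torques, N m; "tcp_pos": TCP position; "eef_rot": TCP orientation; "contact_force": force on the tool from outside, world axes, zero at the start; "moment": the same for the moment, N m; "gripper_width": finger opening in m.
Only numpy, scipy, OpenCV 4.12 (cv2) and the standard library are available. Lean on these libraries where they do the work, as an engineer would, in place of code of your own. Each camera call takes 0.05 s, during which the arm holds its last target. There are 200 camera calls.

## Working session

There is one attempt and no reset: what is moved stays moved. The work goes in short steps, Python scripts to look and compute and a tool call to move; the robot and the scene stay as the last step left them, time stands still between calls to the robot, and variables do not carry over. Pictures are saved under pics/ and viewed, about 8 in all and at most 12, crops included, and the job is handed in when it is done.

Besides the shell and the picture viewer there is one more tool, called after ">>>" by a JSON object that holds its "method" and its "body", one argument or row to a line. carry_out: Moves the arm, as the interface text tells. Its arguments: {"type":"object","properties":{"plan":{"type":"array","items":{"type":"array"}},"grip_force":{"type":"number"}},"required":["plan"]}

```bash
mkdir -p pics; ls; python3 - <<'E'
from plant import r
import cv2
s=r.get_state();print({k:s[k] for k in('time_s','tcp_pos','eef_rot','contact_force','gripper_width')})
for n in('scene','top'):
    im=r.capture(n);cv2.imwrite(f'pics/{n}0.png',im[:,:,::-1])
    c=r.get_calibration(n);print(n,c)
E
```

```text
pics
{'time_s': 0.0, 'tcp_pos': array([0.19734652, 0.64530906, 0.4037508 ]), 'eef_rot': array([ 1.79909357e+02, -8.28607398e-03, -1.70096180e+01]), 'contact_force': array([-0.66321879, -0.16440411, -0.88310847]), 'gripper_width': 0.0875365815040127}
scene {'K': array([[496.06712238,   0.        , 281.51745928],
       [  0.        , 496.06712238, 206.1106624 ],
       [  0.        ,   0.        ,   1.        ]]), 'D': array([-0.03517936,  0.        ,  0.        ,  0.        ,  0.        ]), 'rvec': array([ 1.92641754, -0.69140195,  0.42381661]), 'tvec': array([-0.41641652,  0.19132225,  0.76829735])}
top {'K': array([[388.62333728,   0.        , 273.07711212],
       [  0.        , 388.62333728, 207.53455178],
       [  0.        ,   0.        ,   1.        ]]), 'D': array([-0.03719056,  0.        ,  0.        ,  0.        ,  0.        ]), 'rvec': array([ 2.14838158, -2.14257303,  0.180303  ]), 'tvec': array([-0.05420983,  0.51005568,  1.01301477])}
```

View pics/top0.png

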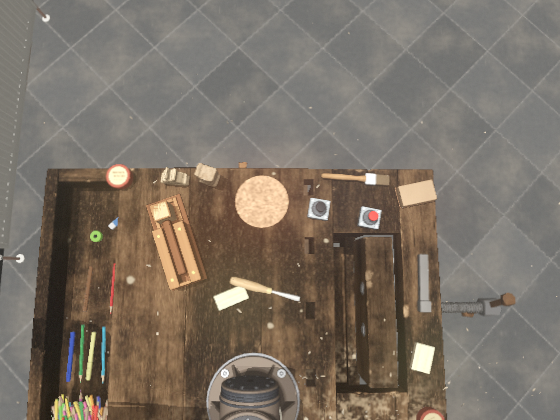

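View pics/scene0.png

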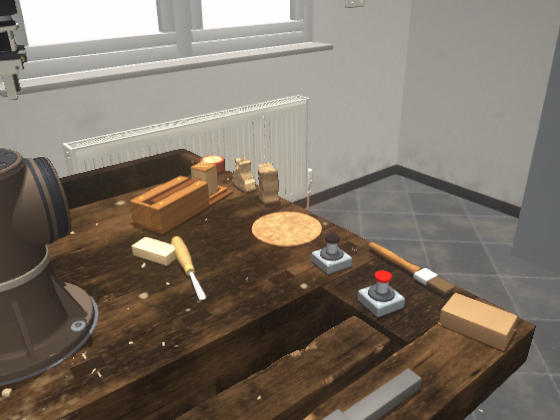

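The top view shows the dock at about (177,243) with the head at (162,212), the mat at (262,202), the black cap at (319,208), the red cap at (372,216) and the carvings at (175,177) and (207,174). The scene view agrees with this layout. Next I'll measure positions by masks and take a crop.

```bash
cat > h.py <<'E'
import numpy as np,cv2
from plant import r
def cam(n):
    c=r.get_calibration(n);R=cv2.Rodrigues(np.array(c['rvec']))[0];return c,R,-R.T@np.array(c['tvec'])
def ray(c,R,uv,o,z):
    p=cv2.undistortPoints(np.array(uv,float).reshape(-1,1,2),c['K'],c['D'])[:,0]
    d=np.c_[p,np.ones(len(p))]@R
    return o+d*((z-o[2])/d[:,2])[:,None]
def px(n,P):
    c=r.get_calibration(n);return cv2.projectPoints(np.array(P,float).reshape(-1,1,3),c['rvec'],c['tvec'],c['K'],c['D'])[0][:,0]
def blobs(m,amin=30):
    n,l,s,ce=cv2.connectedComponentsWithStats(m.astype(np.uint8));return [(s[i,4],ce[i],s[i,:4]) for i in range(1,n) if s[i,4]>amin],l
E
python3 - <<'E'
from h import *
im=cv2.imread('pics/top0.png');b,g,rr=[im[:,:,i].astype(int) for i in range(3)]
c,R,o=cam('top');print('cam',o)
hsv=cv2.cvtColor(im,cv2.COLOR_BGR2HSV)
m=(rr>150)&(g<90)&(b<90);m[:,:330]=0
for a,ce,bb in blobs(m,15)[0]: print('red',a,ce,bb,ray(c,R,ce,o,.058))
m=np.zeros(im.shape[:2],np.uint8);m[165:240,225:300]=((rr>130)&(rr-b>40))[165:240,225:300]
k=max(cv2.findContours(m,0,2)[0],key=cv2.contourArea);e=cv2.fitEllipse(k);print('mat',e,ray(c,R,e[0],o,.005))
# housings: bluish light grey
m=((b>150)&(abs(b-rr)<60)&(b>rr));m[:190]=0;m[240:]=0;m[:,:300]=0;m[:,395:]=0
for q in cv2.findContours(m.astype(np.uint8),0,2)[0]:
    if cv2.contourArea(q)>60:
        t=cv2.minAreaRect(q);print('housing',t,ray(c,R,t[0],o,.02))
a=cv2.resize(im[160:300,130:270],None,fx=4,fy=4,interpolation=cv2.INTER_CUBIC)
cv2.imwrite('pics/crop1.png',a)
E
```

```text
cam [ 0.34646083 -0.0408334   1.08055169]
mat ((262.8652038574219, 198.36753845214844), (55.90591812133789, 73.58966064453125), 142.08639526367188) [[ 0.54172747 -0.0244752   0.005     ]]
housing ((369.5270080566406, 217.3378448486328), (20.2210750579834, 19.563478469848633), 9.462322235107422) [[ 0.48689888 -0.31994985  0.02      ]]
housing ((318.74322509765625, 208.54052734375), (19.72787857055664, 18.905881881713867), 9.462322235107422) [[ 0.5110233  -0.17943092  0.02      ]]
```

View pics/crop1.png

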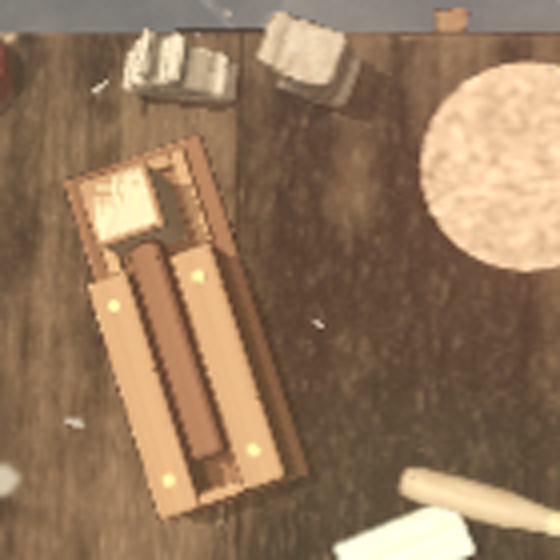

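The crop shows the head top centred at crop (126,207), the handle running from (148,247) to (206,455), the mat centred at (525,166) with radius about 104, the hare at (180,70) and the owl at (305,50).

```bash
python3 - <<'E'
from h import *
im=cv2.imread('pics/top0.png');b,g,rr=[im[:,:,i].astype(int) for i in range(3)]
c,R,o=cam('top')
f=lambda p:[(p[0]+.5)/4-.5+130,(p[1]+.5)/4-.5+160]
P=ray(c,R,[f(p) for p in((88,190),(148,167),(163,225),(103,247))],o,.078);print('head',P.mean(0),np.linalg.norm(np.diff(P[[0,1,2,3,0]],axis=0),axis=1))
H=ray(c,R,[f(p) for p in((147,247),(206,457))],o,.055);d=H[0]-H[1];print('handle',H,np.degrees(np.arctan2(d[1],d[0])),np.linalg.norm(d))
D=ray(c,R,[f(p) for p in((114,305),(169,480),(197,275),(253,450))],o,.058);
for i,j in((0,1),(2,3)): d=D[i]-D[j];print('cheek yaw',np.degrees(np.arctan2(d[1],d[0])))
print('screws mean',D.mean(0))
print('mat',ray(c,R,[f((525,166.5)),f((525,62)),f((525,271))],o,.005))
print('hare,owl tops',ray(c,R,[f((180,70)),f((305,45))],o,.078))
m=(rr>110)&(rr-g>70)&(rr-b>70);m[:190]=0;m[240:]=0;m[:,345:395]&=True;m[:,:345]=0;m[:,395:]=0
for a,ce,bb in blobs(m,8)[0]: print('red',a,ce,bb,ray(c,R,ce,o,.058))
m=(rr+g+b<210);m[:200]=0;m[217:]=0;m[:,:311]=0;m[:,327:]=0
for a,ce,bb in blobs(m,8)[0]: print('blk',a,ce,bb,ray(c,R,ce,o,.058))
# scene
im=cv2.imread('pics/scene0.png');b,g,rr=[im[:,:,i].astype(int) for i in range(3)]
c,R,o=cam('scene')
m=(rr>110)&(rr-g>80)&(rr-b>80);m[:,:360]=0
for a,ce,bb in blobs(m,20)[0]: print('scene red',a,ce,bb,ray(c,R,ce,o,.055))
print(px('scene',[.55,-.035,.005]),r.get_state()['joints'],r.get_state()['time_s'])
E
```

```text
head [0.49295137 0.23976588 0.078     ] [0.04156052 0.03992531 0.04110537 0.0391931 ]
handle [[0.46963301 0.23065278 0.055     ]
 [0.33221773 0.18636122 0.055     ]] 17.86511775366932 0.14437694435229492
cheek yaw 19.80299510877339
cheek yaw 19.6452570741432
screws mean [0.38396542 0.20261102 0.058     ]
mat [[ 0.53348139 -0.01893623  0.005     ]
 [ 0.60875404 -0.01842604  0.005     ]
 [ 0.45980618 -0.0194242   0.005     ]]
hare,owl tops [[0.5846707  0.2079942  0.078     ]
 [0.60192302 0.12583663 0.078     ]]
red 78 [372.82051282 215.5       ] [368 211  10  10] [[ 0.48684079 -0.31899169  0.058     ]]
scene red 177 [382.68361582 275.93220339] [375 270  17  13] [[ 0.48622446 -0.32066407  0.055     ]]
[[296.48465224 227.00416   ]] [ 8.95006810e+01  2.05880222e+01  6.38849617e-01 -1.96784756e-02
 -7.01364998e+01 -1.65081717e+01] 0.1
```

```bash
cat >> h.py <<'E'
def plan(xyz,yaw,N,hand,turnfirst=None):
    s=r.get_state();p=np.array(s['tcp_pos']);e=s['eef_rot'];y=e[2];dy=((yaw-y+180)%360-180)/N;dp=(np.array(xyz)-p)/N
    print('from',p.round(4),np.round(e,2),'N',N)
    for i in range(N):
        a=np.radians(y+i*dy);c,sn=np.cos(a),np.sin(a)
        v=[c*dp[0]+sn*dp[1],sn*dp[0]-c*dp[1],-dp[2]]
        print('[[%.4f,%.4f,%.4f],[0,0,%.2f],%d],'%(*v,-dy,hand),end='' if (i+1)%12 else '\n\n')
    print()
E
python3 -c "
from h import *
plan([.493,.24,.31],19,20,0)"
```

```text
from [0.1974 0.6453 0.4038] [ 1.7991e+02 -1.0000e-02 -1.7010e+01] N 20
[[0.0201,0.0151,0.0047],[0,0,-1.80],0],[[0.0196,0.0157,0.0047],[0,0,-1.80],0],[[0.0191,0.0163,0.0047],[0,0,-1.80],0],[[0.0186,0.0169,0.0047],[0,0,-1.80],0],[[0.0180,0.0175,0.0047],[0,0,-1.80],0],[[0.0175,0.0180,0.0047],[0,0,-1.80],0],[[0.0169,0.0185,0.0047],[0,0,-1.80],0],[[0.0163,0.0191,0.0047],[0,0,-1.80],0],[[0.0157,0.0196,0.0047],[0,0,-1.80],0],[[0.0151,0.0201,0.0047],[0,0,-1.80],0],[[0.0144,0.0205,0.0047],[0,0,-1.80],0],[[0.0138,0.0210,0.0047],[0,0,-1.80],0],

[[0.0131,0.0214,0.0047],[0,0,-1.80],0],[[0.0124,0.0218,0.0047],[0,0,-1.80],0],[[0.0117,0.0222,0.0047],[0,0,-1.80],0],[[0.0110,0.0225,0.0047],[0,0,-1.80],0],[[0.0103,0.0229,0.0047],[0,0,-1.80],0],[[0.0096,0.0232,0.0047],[0,0,-1.80],0],[[0.0089,0.0235,0.0047],[0,0,-1.80],0],[[0.0081,0.0237,0.0047],[0,0,-1.80],0],
```

>>> {"method": "carry_out", "body": {
  "plan": [
    [[0.0201,0.0151,0.0047],[0,0,-1.8],0],
    [[0.0196,0.0157,0.0047],[0,0,-1.8],0],
    [[0.0191,0.0163,0.0047],[0,0,-1.8],0],
    [[0.0186,0.0169,0.0047],[0,0,-1.8],0],
    [[0.018,0.0175,0.0047],[0,0,-1.8],0],
    [[0.0175,0.018,0.0047],[0,0,-1.8],0],
    [[0.0169,0.0185,0.0047],[0,0,-1.8],0],
    [[0.0163,0.0191,0.0047],[0,0,-1.8],0],
    [[0.0157,0.0196,0.0047],[0,0,-1.8],0],
    [[0.0151,0.0201,0.0047],[0,0,-1.8],0],
    [[0.0144,0.0205,0.0047],[0,0,-1.8],0],
    [[0.0138,0.021,0.0047],[0,0,-1.8],0]
  ]
}}

```text
time_s: 1.1
tcp_pos: [0.3754, 0.4008, 0.3478]
eef_rot: [180.0, 0.0, 4.7]
contact_force: [-0.2, 0.1, 0.1]
gripper_width: 0.0878
```

>>> {"method": "carry_out", "body": {
  "plan": [
    [[0.0131,0.0214,0.0047],[0,0,-1.8],0],
    [[0.0124,0.0218,0.0047],[0,0,-1.8],0],
    [[0.0117,0.0222,0.0047],[0,0,-1.8],0],
    [[0.011,0.0225,0.0047],[0,0,-1.8],0],
    [[0.0103,0.0229,0.0047],[0,0,-1.8],0],
    [[0.0096,0.0232,0.0047],[0,0,-1.8],0],
    [[0.0089,0.0235,0.0047],[0,0,-1.8],0],
    [[0.0081,0.0237,0.0047],[0,0,-1.8],0],
    [[0,0,0],[0,0,0],0],
    [[0,0,0],[0,0,0],0]
  ]
}}

```text
time_s: 1.93
tcp_pos: [0.4935, 0.2386, 0.31]
eef_rot: [180.0, 0.1, 18.8]
contact_force: [-0.9, -0.0, -0.8]
gripper_width: 0.0877
```

```bash
python3 - <<'E'
from h import *
s=r.get_state();print(s['time_s'],s['tcp_pos'],s['eef_rot'],s['joints'],s['contact_force'])
c,R,o=cam('wrist');print(o,R)
im=r.capture('wrist')
np.save('w1.npy',np.r_[np.array(c['rvec']).ravel(),np.array(c['tvec']).ravel()])
cv2.imwrite('pics/w1.png',im[:,:,::-1]);print(c['K'],c['D'])
E
```

```text
1.9333 [0.49347732 0.2386113  0.30999506] [1.79967084e+02 7.67506409e-02 1.88461536e+01] [ 4.62847112e+01  1.34387099e+01 -2.27867837e+01 -7.61972990e-03
 -5.38577908e+01  6.25659630e+01] [-0.88865931 -0.0263837  -0.83212261]
[0.57131177 0.26527698 0.29048692] [[ 0.32372659 -0.94615006  0.00107881]
 [-0.90108567 -0.30795964  0.3052957 ]
 [-0.28852332 -0.09980444 -0.95225699]]
[[370.19589878   0.         272.79395014]
 [  0.         370.19589878 207.29665965]
 [  0.           0.           1.        ]] [0.0141264 0.        0.        0.        0.       ]
```

View pics/w1.png

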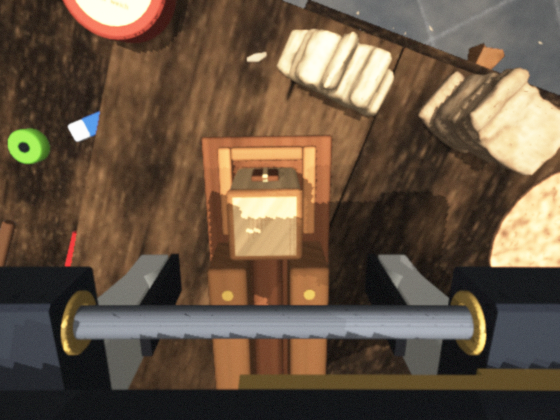

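The wrist view shows the head top spanning about (229–302, 192–258), with the dock square to the jaws and the hare and owl clear of the fingers.

```bash
python3 - <<'E'
from h import *
c,R,o=cam('wrist')
P=ray(c,R,[(229,192),(300,192),(302,258),(229,258)],o,.078);print(P.round(4),P.mean(0))
print(np.linalg.norm(np.diff(P[[0,1,2,3,0]],axis=0),axis=1))
d=P[0]+P[1]-P[2]-P[3];print(np.degrees(np.arctan2(d[1],d[0])))
Q=ray(c,R,[(228,295),(309,295)],o,.058);print(Q,np.degrees(np.arctan2(*(Q[0]-Q[1])[:2][::-1]))-90)
plan([.493,.24,.31],19.3,1,0)
E
```

```text
[[0.5073 0.2716 0.078 ]
 [0.521  0.2316 0.078 ]
 [0.4809 0.2155 0.078 ]
 [0.4659 0.2591 0.078 ]] [0.49376431 0.24445833 0.078     ]
[0.04229974 0.04323152 0.04607311 0.04318889]
19.386648078594906
[[0.4280903  0.25066969 0.058     ]
 [0.44682644 0.19596401 0.058     ]] 18.905809658207687
from [0.4932 0.2394 0.3103] [1.7999e+02 4.0000e-02 1.8890e+01] N 1
[[-0.0000,-0.0007,0.0003],[0,0,-0.41],0],
```

>>> {"method": "carry_out", "body": {
  "plan": [
    [[0.0012,-0.0028,0.0118],[0,0,-0.3],0],
    [[0,0,0.0118],[0,0,0],0],
    [[0,0,0.0118],[0,0,0],0],
    [[0,0,0.0118],[0,0,0],0],
    [[0,0,0.0118],[0,0,0],0],
    [[0,0,0.0118],[0,0,0],0],
    [[0,0,0.0118],[0,0,0],0],
    [[0,0,0.0118],[0,0,0],0],
    [[0,0,0],[0,0,0],0],
    [[0,0,0],[0,0,0],0]
  ]
}}

```text
time_s: 2.82
tcp_pos: [0.4929, 0.2435, 0.2161]
eef_rot: [180.0, 0.1, 19.4]
contact_force: [-0.1, -0.2, 0.4]
gripper_width: 0.0877
```

>>> {"method": "carry_out", "body": {
  "plan": [
    [[0,0,0],[0,0,0],100],
    [[0,0,0],[0,0,0],150],
    [[0,0,0],[0,0,0],200],
    [[0,0,0],[0,0,0],255],
    [[0,0,0],[0,0,0],255],
    [[0,0,0],[0,0,0],255],
    [[0,0,0],[0,0,0],255],
    [[0,0,0],[0,0,0],255],
    [[0,0,0],[0,0,0],255],
    [[0,0,0],[0,0,0],255],
    [[0,0,0],[0,0,0],255]
  ],
  "grip_force": 40
}}

```text
time_s: 3.73
tcp_pos: [0.4934, 0.2429, 0.2164]
eef_rot: [-180.0, -0.0, 19.3]
contact_force: [-0.8, 1.2, 2.8]
gripper_width: 0.0458
```

>>> {"method": "carry_out", "body": {
  "plan": [
    [[0,0,-0.005],[0,0,0],255],
    [[0,0,-0.008],[0,0,0],255],
    [[0,0,-0.01],[0,0,0],255],
    [[0,0,-0.012],[0,0,0],255],
    [[0,0,-0.012],[0,0,0],255],
    [[0,0,-0.012],[0,0,0],255],
    [[0,0,-0.012],[0,0,0],255],
    [[0,0,-0.012],[0,0,0],255],
    [[0,0,-0.012],[0,0,0],255],
    [[0,0,-0.01],[0,0,0],255],
    [[0,0,-0.005],[0,0,0],255],
    [[0,0,0],[0,0,0],255]
  ]
}}

```text
time_s: 4.73
tcp_pos: [0.4935, 0.2429, 0.3279]
eef_rot: [-179.9, -0.1, 19.3]
contact_force: [0.4, 0.2, -2.7]
gripper_width: 0.0459
```

```bash
python3 - <<'E'
from h import *
s=r.get_state();print(s['contact_force'],s['moment'],s['joints'].round(1),s['gripper_width'])
for n in('wrist','scene'):cv2.imwrite(f'pics/l_{n}.png',r.capture(n)[:,:,::-1])
a=cv2.imread('pics/l_scene.png');b=cv2.imread('pics/l_wrist.png');cv2.imwrite('pics/l.png',cv2.resize(np.hstack([a[60:360,60:460],b]) if 0 else np.hstack([a[60:360,60:460],cv2.resize(b,(400,300))]),None,fx=1,fy=1))
plan([.534,-.019,.330],0,14,255)
E
```

```text
[ 0.4336807   0.16960818 -2.69139469] [-3.43082478e-03 -6.94254931e-02 -4.99560795e-05] [ 46.6  12.5 -21.4   0.  -56.   62.7] 0.04586019548742539
from [0.4931 0.2427 0.3261] [-1.7999e+02  1.0000e-02  1.9280e+01] N 14
[[-0.0034,0.0186,-0.0003],[0,0,1.38],255],[[-0.0030,0.0187,-0.0003],[0,0,1.38],255],[[-0.0025,0.0187,-0.0003],[0,0,1.38],255],[[-0.0021,0.0188,-0.0003],[0,0,1.38],255],[[-0.0016,0.0188,-0.0003],[0,0,1.38],255],[[-0.0012,0.0189,-0.0003],[0,0,1.38],255],[[-0.0007,0.0189,-0.0003],[0,0,1.38],255],[[-0.0003,0.0189,-0.0003],[0,0,1.38],255],[[0.0002,0.0189,-0.0003],[0,0,1.38],255],[[0.0007,0.0189,-0.0003],[0,0,1.38],255],[[0.0011,0.0189,-0.0003],[0,0,1.38],255],[[0.0016,0.0189,-0.0003],[0,0,1.38],255],

[[0.0020,0.0188,-0.0003],[0,0,1.38],255],[[0.0025,0.0188,-0.0003],[0,0,1.38],255],
```

View pics/l.png

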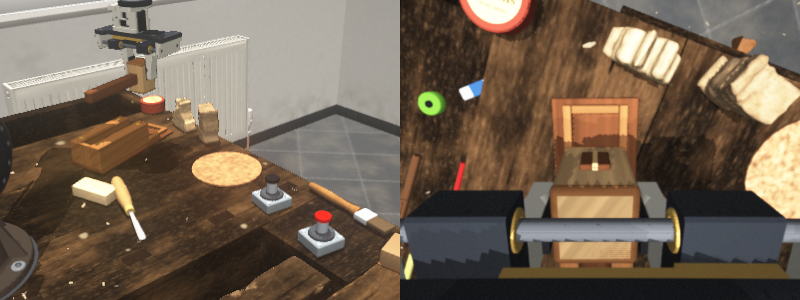

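The picture shows the mallet clear of the dock and level in the jaws; the owl and hare haven't moved.

>>> {"method": "carry_out", "body": {
  "plan": [
    [[-0.0034,0.0186,0],[0,0,1.38],255],
    [[-0.003,0.0187,0],[0,0,1.38],255],
    [[-0.0025,0.0187,0],[0,0,1.38],255],
    [[-0.0021,0.0188,0],[0,0,1.38],255],
    [[-0.0016,0.0188,0],[0,0,1.38],255],
    [[-0.0012,0.0189,0],[0,0,1.38],255],
    [[-0.0007,0.0189,0],[0,0,1.38],255],
    [[-0.0003,0.0189,0],[0,0,1.38],255],
    [[0.0002,0.0189,0],[0,0,1.38],255],
    [[0.0007,0.0189,0],[0,0,1.38],255],
    [[0.0011,0.0189,0],[0,0,1.38],255],
    [[0.0016,0.0189,0],[0,0,1.38],255]
  ]
}}

```text
time_s: 5.83
tcp_pos: [0.528, 0.0176, 0.3253]
eef_rot: [180.0, 0.1, 2.7]
contact_force: [0.2, -0.4, -3.6]
gripper_width: 0.0457
```

>>> {"method": "carry_out", "body": {
  "plan": [
    [[0.002,0.0188,0],[0,0,1.38],255],
    [[0.0025,0.0188,0],[0,0,1.38],255],
    [[0,0,0.015],[0,0,0],255],
    [[0,0,0.015],[0,0,0],255],
    [[0,0,0.015],[0,0,0],255],
    [[0,0,0.015],[0,0,0],255],
    [[0,0,0.015],[0,0,0],255],
    [[0,0,0.012],[0,0,0],255],
    [[0,0,0.008],[0,0,0],255],
    [[0,0,0],[0,0,0],255],
    [[0,0,0],[0,0,0],255],
    [[0,0,0],[0,0,0],255]
  ]
}}

```text
time_s: 6.83
tcp_pos: [0.5345, -0.0188, 0.2317]
eef_rot: [180.0, -0.0, -0.0]
contact_force: [-0.3, 0.9, -3.0]
gripper_width: 0.0459
```

>>> {"method": "carry_out", "body": {
  "plan": [
    [[0,0,0.004],[0,0,0],255],
    [[0,0,0.004],[0,0,0],255],
    [[0,0,0.004],[0,0,0],255],
    [[0,0,0.002],[0,0,0],255],
    [[0,0,0.001],[0,0,0],255],
    [[0,0,0.001],[0,0,0],255],
    [[0,0,0],[0,0,0],255],
    [[0,0,0],[0,0,0],255],
    [[0,0,0],[0,0,0],255]
  ]
}}

```text
time_s: 7.58
tcp_pos: [0.5341, -0.0189, 0.2154]
eef_rot: [180.0, -0.0, -0.0]
contact_force: [-0.6, 0.5, -0.3]
gripper_width: 0.0458
```

>>> {"method": "carry_out", "body": {
  "plan": [
    [[0,0,0],[0,0,0],120],
    [[0,0,0],[0,0,0],60],
    [[0,0,0],[0,0,0],0],
    [[0,0,0],[0,0,0],0],
    [[0,0,0],[0,0,0],0],
    [[0,0,-0.01],[0,0,0],0],
    [[0,0,-0.015],[0,0,0],0],
    [[0,0,-0.02],[0,0,0],0],
    [[0,0,-0.02],[0,0,0],0],
    [[0,0,-0.02],[0,0,0],0],
    [[0,0,-0.015],[0,0,0],0],
    [[0,0,0],[0,0,0],0]
  ]
}}

```text
time_s: 8.58
tcp_pos: [0.5351, -0.0188, 0.3196]
eef_rot: [-179.9, -0.4, 0.0]
contact_force: [2.2, 1.0, 0.8]
gripper_width: 0.0881
```

```bash
python3 - <<'E'
from h import *
s=r.get_state();print(s['tcp_pos'],s['time_s'],s['joints'].round(1))
cv2.imwrite('pics/m_wrist.png',r.capture('wrist')[:,:,::-1])
a=r.capture('top')[:,:,::-1];cv2.imwrite('pics/m_top.png',a)
b=cv2.imread('pics/m_wrist.png');cv2.imwrite('pics/m.png',np.hstack([cv2.resize(a[150:300,190:300],(308,420),interpolation=cv2.INTER_CUBIC),b[:,60:530]]))
E
```

```text
[ 0.5351413  -0.01875559  0.3195678 ] 8.5833 [ 19.   11.6 -23.9   0.1 -54.2  71. ]
```

View pics/m.png

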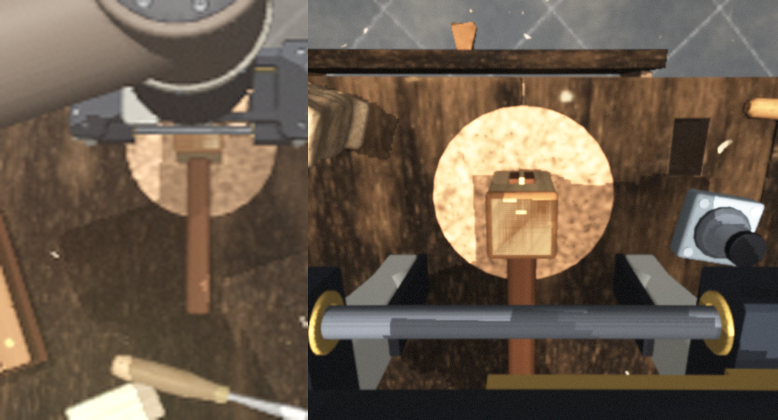

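The mallet stands on the mat, centred, with its handle along -x. The head is at wrist (274,225), and the mat is centred at about u=275.

>>> {"method": "carry_out", "body": {
  "plan": [
    [[-0.018,0,0],[0,0,0],0],
    [[-0.018,0,0],[0,0,0],0],
    [[-0.017,0,0.005],[0,0,0],0],
    [[0,0,0.015],[0,0,0],0],
    [[0,0,0.017],[0,0,0],0],
    [[0,0,0.017],[0,0,0],0],
    [[0,0,0.017],[0,0,0],0],
    [[0,0,0.017],[0,0,0],0],
    [[0,0,0.012],[0,0,0],0],
    [[0,0,0.01],[0,0,0],0],
    [[0,0,0.005],[0,0,0],0],
    [[0,0,0],[0,0,0],0]
  ]
}}

```text
time_s: 9.68
tcp_pos: [0.4804, -0.0191, 0.1988]
eef_rot: [179.9, 0.2, -0.0]
contact_force: [0.4, -0.1, 0.9]
gripper_width: 0.0876
```

>>> {"method": "carry_out", "body": {
  "plan": [
    [[0,0,0.002],[0,0,0],0],
    [[0,0,0],[0,0,0],80],
    [[0,0,0],[0,0,0],130],
    [[0,0,0],[0,0,0],180],
    [[0,0,0],[0,0,0],220],
    [[0,0,0],[0,0,0],255],
    [[0,0,0],[0,0,0],255],
    [[0,0,0],[0,0,0],255],
    [[0,0,0],[0,0,0],255],
    [[0,0,0],[0,0,0],255],
    [[0,0,0],[0,0,0],255],
    [[0,0,0],[0,0,0],255]
  ],
  "grip_force": 60
}}

```text
time_s: 10.68
tcp_pos: [0.4811, -0.0189, 0.1983]
eef_rot: [180.0, 0.0, -0.0]
contact_force: [0.2, -0.3, 0.9]
gripper_width: 0.0218
```

>>> {"method": "carry_out", "body": {
  "plan": [
    [[0,0,-0.005],[0,0,0],255],
    [[0,0,-0.008],[0,0,0],255],
    [[0,0,-0.012],[0,0,0],255],
    [[0,0,-0.015],[0,0,0],255],
    [[0,0,-0.015],[0,0,0],255],
    [[0,0,-0.015],[0,0,0],255],
    [[0,0,-0.015],[0,0,0],255],
    [[0,0,-0.015],[0,0,0],255],
    [[0,0,-0.01],[0,0,0],255],
    [[0,0,-0.006],[0,0,0],255],
    [[0,0,0],[0,0,0],255],
    [[0,0,0],[0,0,0],255]
  ]
}}

```text
time_s: 11.68
tcp_pos: [0.4809, -0.0189, 0.3141]
eef_rot: [-180.0, 0.0, -0.0]
contact_force: [-0.2, -0.1, -3.8]
gripper_width: 0.0216
```

```bash
python3 - <<'E'
from h import *
s=r.get_state();print(s['contact_force'],s['moment'],s['joints'].round(1),s['gripper_width'])
plan([.4375,-.32,.314],0,16,255)
E
```

```text
[-0.17740141 -0.11670161 -3.75849839] [0.03899425 0.12164016 0.01655079] [ 21.2   7.  -30.4  -0.  -52.6  68.7] 0.021622541234529582
from [ 0.4809 -0.0189  0.3141] [-1.7998e+02  1.0000e-02 -4.0000e-02] N 16
[[-0.0027,0.0188,0.0000],[0,0,-0.00],255],[[-0.0027,0.0188,0.0000],[0,0,-0.00],255],[[-0.0027,0.0188,0.0000],[0,0,-0.00],255],[[-0.0027,0.0188,0.0000],[0,0,-0.00],255],[[-0.0027,0.0188,0.0000],[0,0,-0.00],255],[[-0.0027,0.0188,0.0000],[0,0,-0.00],255],[[-0.0027,0.0188,0.0000],[0,0,-0.00],255],[[-0.0027,0.0188,0.0000],[0,0,-0.00],255],[[-0.0027,0.0188,0.0000],[0,0,-0.00],255],[[-0.0027,0.0188,0.0000],[0,0,-0.00],255],[[-0.0027,0.0188,0.0000],[0,0,-0.00],255],[[-0.0027,0.0188,0.0000],[0,0,-0.00],255],

[[-0.0027,0.0188,0.0000],[0,0,-0.00],255],[[-0.0027,0.0188,0.0000],[0,0,-0.00],255],[[-0.0027,0.0188,0.0000],[0,0,-0.00],255],[[-0.0027,0.0188,0.0000],[0,0,-0.00],255],
```

>>> {"method": "carry_out", "body": {
  "plan": [
    [[-0.0013,0.0095,0],[0,0,0],255],
    [[-0.0027,0.0188,0],[0,0,0],255],
    [[-0.0027,0.0188,0],[0,0,0],255],
    [[-0.0027,0.0188,0],[0,0,0],255],
    [[-0.0027,0.0188,0],[0,0,0],255],
    [[-0.0027,0.0188,0],[0,0,0],255],
    [[-0.0027,0.0188,0],[0,0,0],255],
    [[-0.0027,0.0188,0],[0,0,0],255],
    [[-0.0027,0.0188,0],[0,0,0],255],
    [[-0.0027,0.0188,0],[0,0,0],255],
    [[-0.0027,0.0188,0],[0,0,0],255],
    [[-0.0027,0.0188,0],[0,0,0],255]
  ]
}}

```text
time_s: 12.68
tcp_pos: [0.4492, -0.2364, 0.3131]
eef_rot: [-180.0, 0.1, -0.0]
contact_force: [0.6, 0.3, -3.3]
gripper_width: 0.0216
```

>>> {"method": "carry_out", "body": {
  "plan": [
    [[-0.0027,0.0188,0],[0,0,0],255],
    [[-0.0027,0.0188,0],[0,0,0],255],
    [[-0.0027,0.0188,0],[0,0,0],255],
    [[-0.0027,0.0188,0],[0,0,0],255],
    [[-0.0014,0.0095,0],[0,0,0],255],
    [[0,0,0.01],[0,0,0],255],
    [[0,0,0.01],[0,0,0],255],
    [[0,0,0.01],[0,0,0],255],
    [[0,0,0.005],[0,0,0],255],
    [[0,0,0],[0,0,0],255],
    [[0,0,0],[0,0,0],255]
  ]
}}

```text
time_s: 13.6
tcp_pos: [0.4379, -0.3193, 0.2787]
eef_rot: [-180.0, 0.1, 0.0]
contact_force: [0.8, 0.5, -2.9]
gripper_width: 0.0214
```

```bash
python3 - <<'E'
from h import *
s=r.get_state();print(s['tcp_pos'],s['time_s'],s['contact_force'],s['moment'],s['joints'].round(1))
a=r.capture('scene')[:,:,::-1];w=r.capture('wrist')[:,:,::-1]
cv2.imwrite('pics/s_scene.png',a);cv2.imwrite('pics/s_wrist.png',w)
cv2.imwrite('pics/s.png',np.hstack([cv2.resize(a[150:350,280:480],(420,420),interpolation=cv2.INTER_CUBIC),w[:,90:470]]))
E
```

```text
[ 0.43794175 -0.31927201  0.2787388 ] 13.6 [ 0.8130782   0.50918009 -2.93178796] [-0.08368236  0.0845054   0.00563306] [-15.4  14.9 -25.6   0.  -49.5 105.4]
```

View pics/s.png

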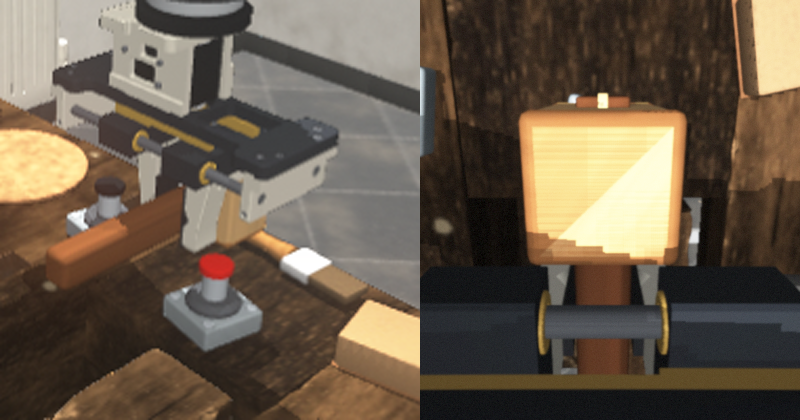

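The scene crop shows the head at crop (240,215), apparently up and behind the cap at (215,265), with the handle level. I'll check where the head should project.

```bash
python3 - <<'E'
from h import *
p=r.get_state()['tcp_pos'];H=p+np.array([.053,0,-.1933]);print('mallet origin',H)
C=[H+[a*.023,b*.023,z] for z in(0,.072) for a,b in((-1,-1),(1,-1),(1,1),(-1,1))]
print(((px('scene',C)-[280,150])*2.1).round(0))
print(((px('scene',[[.4865,-.3195,.058],[H[0]-.173,H[1],H[2]+.036]])-[280,150])*2.1).round(0))
E
```

```text
mallet origin [ 0.49119395 -0.31956134  0.08632279]
[[226. 250.]
 [266. 229.]
 [219. 205.]
 [179. 225.]
 [235. 163.]
 [276. 144.]
 [227. 122.]
 [185. 140.]]
[[215. 260.]
 [ 52. 270.]]
```

>>> {"method": "carry_out", "body": {
  "plan": [
    [[0,0,0.01],[0,0,0],255],
    [[0,0,0.017],[0,0,0],255],
    [[0,0,0.016],[0,0,0],255],
    [[0,0,0.001],[0,0,0],255],
    [[0,0,0],[0,0,0],255]
  ],
  "grip_force": 60
}}

```text
time_s: 14.12
tcp_pos: [0.4379, -0.3199, 0.2349]
eef_rot: [180.0, -0.0, -0.0]
contact_force: [-0.6, -0.3, -3.3]
gripper_width: 0.0213
```

```bash
python3 - <<'E'
from h import *
s=r.get_state();print(s['tcp_pos'],s['eef_rot'],s['contact_force'],s['moment'],s['gripper_width'])
E
```

```text
[ 0.43788771 -0.31988648  0.23492194] [ 1.79983497e+02 -1.00322425e-02 -1.25480378e-02] [-0.5516177  -0.29244409 -3.34481618] [-0.01725156  0.11952411  0.03523665] 0.021300044541588722
```

>>> {"method": "carry_out", "body": {
  "plan": [
    [[0,0,-0.01],[0,0,0],255],
    [[0,0,-0.015],[0,0,0],255],
    [[0,0,-0.02],[0,0,0],255],
    [[0,0,-0.02],[0,0,0],255],
    [[0,0,-0.015],[0,0,0],255],
    [[0,0,0],[0,0,0],255],
    [[0,0,0],[0,0,0],255]
  ]
}}

```text
time_s: 14.7
tcp_pos: [0.4379, -0.3197, 0.3164]
eef_rot: [180.0, -0.2, -0.0]
contact_force: [0.1, 0.6, -4.2]
gripper_width: 0.0217
```

```bash
python3 - <<'E'
from h import *
s=r.get_state();print(s['tcp_pos'],s['time_s'],s['contact_force'],s['moment'])
a=r.capture('scene')[:,:,::-1];cv2.imwrite('pics/t_scene.png',a);w=r.capture('wrist')[:,:,::-1]
a0=cv2.imread('pics/scene0.png')
cv2.imwrite('pics/t.png',np.hstack([cv2.resize(x[150:350,300:480],(378,420),interpolation=cv2.INTER_CUBIC) for x in(a0,a)]))
for x in(a0,a):
    b,g,rr=[x[:,:,i].astype(int) for i in range(3)];m=(rr>110)&(rr-g>80)&(rr-b>80);m[:,:360]=0;print(blobs(m,20)[0])
print(px('scene',[[.4865,-.3195,.058],[.4865,-.3195,.044]]))
E
```

```text
[ 0.43787598 -0.3197183   0.31641982] 14.7 [ 0.05545868  0.63510218 -4.1869652 ] [ 0.02538989  0.18164976 -0.01438874]
[(np.int32(177), array([382.68361582, 275.93220339]), array([375, 270,  17,  13], dtype=int32))]
[(np.int32(173), array([381.88439306, 283.05202312]), array([374, 277,  17,  13], dtype=int32))]
[[382.39153719 273.99418085]
 [381.67745811 281.25648065]]
```

View pics/t.png

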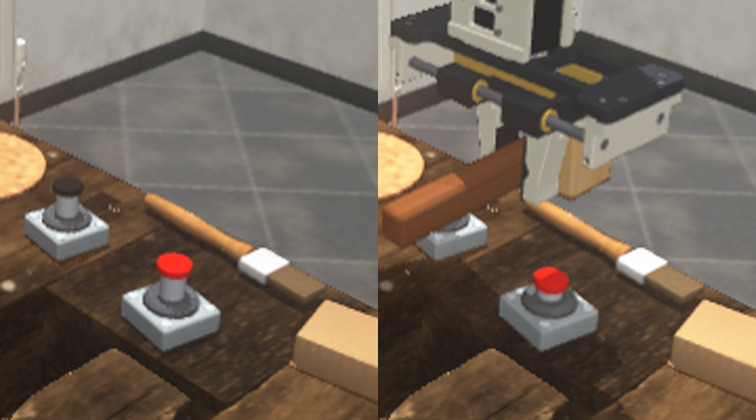

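The red cap moved down 7.1 px against 7.3 px predicted for the full 14 mm, so the pin is fully down, and the black cap was untouched. Next I carry the mallet back to the mat.

>>> {"method": "carry_out", "body": {
  "plan": [
    [[0.0013,-0.0095,0],[0,0,0],255],
    [[0.0027,-0.0188,0],[0,0,0],255],
    [[0.0027,-0.0188,0],[0,0,0],255],
    [[0.0027,-0.0188,0],[0,0,0],255],
    [[0.0027,-0.0188,0],[0,0,0],255],
    [[0.0027,-0.0188,0],[0,0,0],255],
    [[0.0027,-0.0188,0],[0,0,0],255],
    [[0.0027,-0.0188,0],[0,0,0],255],
    [[0.0027,-0.0188,0],[0,0,0],255],
    [[0.0027,-0.0188,0],[0,0,0],255],
    [[0.0027,-0.0188,0],[0,0,0],255],
    [[0.0027,-0.0188,0],[0,0,0],255]
  ]
}}

```text
time_s: 15.8
tcp_pos: [0.4685, -0.1022, 0.3143]
eef_rot: [180.0, 0.1, -0.0]
contact_force: [-0.2, 0.2, -3.3]
gripper_width: 0.0217
```

>>> {"method": "carry_out", "body": {
  "plan": [
    [[0.0027,-0.0188,0],[0,0,0],255],
    [[0.0027,-0.0188,0],[0,0,0],255],
    [[0.0027,-0.0188,0],[0,0,0],255],
    [[0.0027,-0.0188,0],[0,0,0],255],
    [[0.0014,-0.0095,0.005],[0,0,0],255],
    [[0,0,0.015],[0,0,0],255],
    [[0,0,0.015],[0,0,0],255],
    [[0,0,0.015],[0,0,0],255],
    [[0,0,0.015],[0,0,0],255],
    [[0,0,0.01],[0,0,0],255],
    [[0,0,0],[0,0,0],255],
    [[0,0,0],[0,0,0],255]
  ]
}}

```text
time_s: 16.8
tcp_pos: [0.4807, -0.0189, 0.2393]
eef_rot: [179.9, 0.1, -0.0]
contact_force: [0.9, 0.7, -3.1]
gripper_width: 0.0218
```

```bash
python3 - <<'E'
from h import *
s=r.get_state();p=s['tcp_pos'];print(p,s['time_s'],s['contact_force'],s['moment'])
a=r.capture('scene')[:,:,::-1];w=r.capture('wrist')[:,:,::-1]
print('exp',((px('scene',[p+np.array([-.12,-.011,-.1573+dz]) for dz in(.013,-.013)])-[150,100])*2).round(),((px('scene',[p+np.array([.053+q,-.023,-.1933]) for q in(-.023,.023)])-[150,100])*2).round())
cv2.imwrite('pics/u.png',cv2.resize(a[100:310,150:360],(420,420),interpolation=cv2.INTER_CUBIC))
E
```

```text
[ 0.48070021 -0.01892151  0.23934339] 16.8 [ 0.94917801  0.6783391  -3.09082053] [-0.0199846   0.06621832 -0.00749163]
exp [[134. 228.]
 [136. 253.]] [[268. 233.]
 [302. 220.]]
```

View pics/u.png

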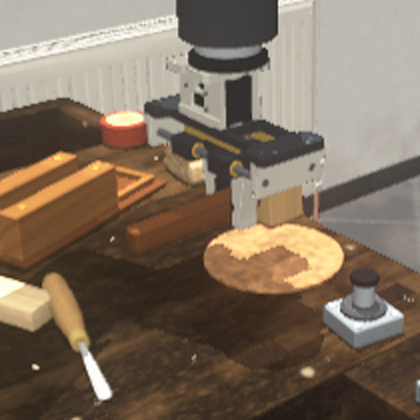

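The mallet is level in the grip: the handle end and the head's lower corner lie within a few pixels of where they project. Next I lower it.

>>> {"method": "carry_out", "body": {
  "plan": [
    [[0,0,0.01],[0,0,0],255],
    [[0,0,0.01],[0,0,0],255],
    [[0,0,0.007],[0,0,0],255],
    [[0,0,0.004],[0,0,0],255],
    [[0,0,0.003],[0,0,0],255],
    [[0,0,0.002],[0,0,0],255],
    [[0,0,0.001],[0,0,0],255],
    [[0,0,0.001],[0,0,0],255],
    [[0,0,0.001],[0,0,0],255],
    [[0,0,0],[0,0,0],255],
    [[0,0,0],[0,0,0],255]
  ]
}}

```text
time_s: 17.82
tcp_pos: [0.4812, -0.0188, 0.2014]
eef_rot: [-180.0, -0.0, -0.0]
contact_force: [-0.1, 0.9, -2.5]
gripper_width: 0.0218
```

>>> {"method": "carry_out", "body": {
  "plan": [
    [[0,0,0.001],[0,0,0],255],
    [[0,0,0.0005],[0,0,0],255],
    [[0,0,0.0005],[0,0,0],255],
    [[0,0,0],[0,0,0],255],
    [[0,0,0],[0,0,0],255],
    [[0,0,0],[0,0,0],255]
  ]
}}

```text
time_s: 18.32
tcp_pos: [0.4811, -0.0188, 0.1993]
eef_rot: [-180.0, -0.0, -0.0]
contact_force: [-0.3, 0.1, -2.7]
gripper_width: 0.0212
```

>>> {"method": "carry_out", "body": {
  "plan": [
    [[0,0,0.0005],[0,0,0],255],
    [[0,0,0.0005],[0,0,0],255],
    [[0,0,0],[0,0,0],255],
    [[0,0,0],[0,0,0],255],
    [[0,0,0],[0,0,0],255]
  ]
}}

```text
time_s: 18.73
tcp_pos: [0.4811, -0.0189, 0.1982]
eef_rot: [180.0, 0.0, -0.0]
contact_force: [-0.2, -0.0, -2.4]
gripper_width: 0.0219
```

>>> {"method": "carry_out", "body": {
  "plan": [
    [[0,0,0.0005],[0,0,0],255],
    [[0,0,0.0005],[0,0,0],255],
    [[0,0,0.0005],[0,0,0],255],
    [[0,0,0],[0,0,0],255],
    [[0,0,0],[0,0,0],255]
  ]
}}

```text
time_s: 19.15
tcp_pos: [0.4811, -0.0188, 0.1967]
eef_rot: [180.0, 0.0, -0.0]
contact_force: [-1.1, 0.2, -3.8]
gripper_width: 0.0216
```

>>> {"method": "carry_out", "body": {
  "plan": [
    [[0,0,0.0005],[0,0,0],255],
    [[0,0,0.0005],[0,0,0],255],
    [[0,0,0.0005],[0,0,0],255],
    [[0,0,0],[0,0,0],255],
    [[0,0,0],[0,0,0],255],
    [[0,0,0],[0,0,0],255]
  ]
}}

```text
time_s: 19.65
tcp_pos: [0.4811, -0.0188, 0.1958]
eef_rot: [180.0, -0.0, -0.0]
contact_force: [-3.8, 0.0, 6.5]
gripper_width: 0.0215
```

>>> {"method": "carry_out", "body": {
  "plan": [
    [[0,0,-0.0006],[0,0,0],255],
    [[0,0,0],[0,0,0],255],
    [[0,0,0],[0,0,0],180],
    [[0,0,0],[0,0,0],140],
    [[0,0,0],[0,0,0],80],
    [[0,0,0],[0,0,0],0],
    [[0,0,0],[0,0,0],0],
    [[0,0,0],[0,0,0],0],
    [[0,0,0],[0,0,0],0],
    [[0,0,0],[0,0,0],0]
  ],
  "grip_force": 10
}}

```text
time_s: 20.48
tcp_pos: [0.4811, -0.0188, 0.1958]
eef_rot: [-180.0, -0.0, -0.0]
contact_force: [0.2, 0.8, 0.1]
gripper_width: 0.0673
```

>>> {"method": "carry_out", "body": {
  "plan": [
    [[0,0,-0.008],[0,0,0],0],
    [[0,0,-0.015],[0,0,0],0],
    [[0,0,-0.02],[0,0,0],0],
    [[0,0,-0.025],[0,0,0],0],
    [[0,0,-0.03],[0,0,0],0],
    [[0,0,-0.03],[0,0,0],0],
    [[0,0,-0.025],[0,0,0],0],
    [[0,0,-0.01],[0,0,0],0],
    [[0,0,0],[0,0,0],0],
    [[0,0,0],[0,0,0],0]
  ]
}}

```text
time_s: 21.32
tcp_pos: [0.4808, -0.0189, 0.3593]
eef_rot: [-180.0, -0.1, -0.0]
contact_force: [-0.2, 0.3, -0.7]
gripper_width: 0.0877
```

```bash
python3 - <<'E'
from h import *
s=r.get_state();p=s['tcp_pos'];print(p,s['time_s'],s['contact_force'],s['gripper_width'])
c,R,o=cam('wrist');w=r.capture('wrist')[:,:,::-1];a=r.capture('scene')[:,:,::-1]
cv2.imwrite('pics/v_scene.png',a);cv2.imwrite('pics/v_wrist.png',w)
cv2.imwrite('pics/v.png',np.hstack([cv2.resize(a[130:340,220:430],(420,420),interpolation=cv2.INTER_CUBIC),w[:,90:470]]))
b,g,rr=[a[:,:,i].astype(int) for i in range(3)];m=(rr>110)&(rr-g>80)&(rr-b>80);m[:,:360]=0;print(blobs(m,20)[0])
a0=cv2.imread('pics/scene0.png').astype(int)
print('owl/hare diff',abs(a0-a)[150:205,234:282].mean(),'black diff',abs(a0-a)[228:272,308:355].mean())
E
```

```text
[ 0.4808289  -0.01889605  0.35933556] 21.3167 [-0.16601115  0.34360117 -0.71688647] 0.08769364521837723
[(np.int32(176), array([381.98863636, 282.98863636]), array([374, 277,  17,  13], dtype=int32))]
owl/hare diff 11.726262626262626 black diff 9.290457769181174
```

View pics/v.png

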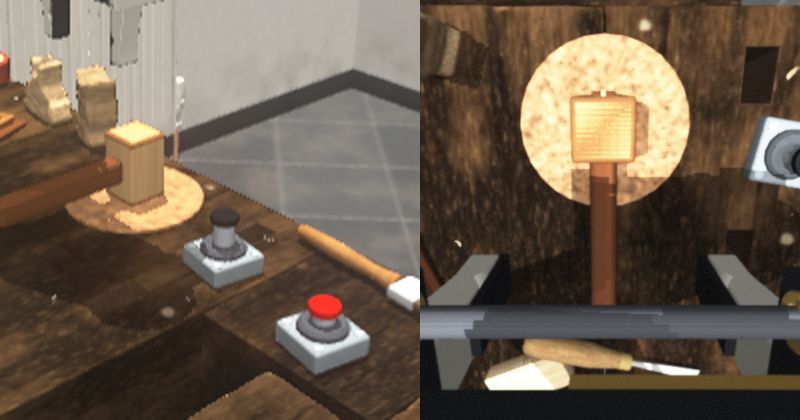

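The mallet stands upright near the centre of the mat and the gripper is clear. The red stop is down, the black one is up, and the carvings are standing in place, so I'm handing in the job.

```bash
python3 -c "
from plant import r
print(r.close_job(), r.get_state()['time_s'])"
```

```text
the job is handed in; nothing more can be done
the job is handed in; nothing more can be done
```

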